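# Open the spray bottle of unknown thread

## Robot

A 6-joint arm with a two-finger parallel gripper is mounted at the origin on the work surface. World frame = base frame: x ahead of the robot, y to its left, z up, the work surface at z = 0. Lengths are in m, angles in rad, forces in N, time in s.
With the tool pointing down it reaches from about 0.35 to 0.725 m from the base axis. Payload 6 kg.
Tool frame: the origin (TCP) lies between the finger pads; the fingertips stand 8 mm ahead of it and the grasp point (between the pads) lies 11 mm behind it; z points along the fingers, y is the line along which they close (so a half turn about z gives the same grasp; the last joint's range is limited). The gripper opens to 85 mm and grips with 20 to 120 N. Pads are 22 mm wide; open, the fingers measure 114 mm over their backs; the gripper's body (76 mm by 85 mm) begins 54 mm behind the grasp point. The pads swing forward as they close: fully open they stand 13 mm farther back than shut.
Start: joints at [-0.989, 0.04, 0.085, 0, -1.615, -0.334], TCP at [0.147, -0.582, 0.214] pointing down, gripper open.
Joint ranges: [-2.56, 2.56], [-1.29, 2.01], [-1.08, 1.49], [-3.29, 1.98], [-2.81, -0.18], [-2.99, 2.99]. Speed limits (rad/s): [2.57, 2.57, 3.01, 3.14, 3.14, 3.14].

## Interface

Orientations are given as a 3x3 rotation matrix whose columns are the frame's x, y, z axes.
In Python, from bench import r gives the robot as it stands. The module is installed in compiled form; this text tells all that it offers. Calls block until the motion is done:
- r.move_ptp(position, orientation): joint-space move of the TCP to a pose.
- r.movel(position, ori=None, max_speed=0.15, f_stop=None): straight line of the TCP; ori=None keeps the orientation; max_speed is the mean speed in m/s. With f_stop (N) it stops when the force on the tool has changed by that much, and returns True; else False.
- r.set_joints(angles): joint-space move.
- r.set_gripper(opening, squeeze=None): opening from 0.0 (shut) to 1.0 (fully open); squeeze is the grip in N (None keeps the last); returns when the fingers have stopped.
- r.sleep(seconds).
- r.solve_ik(position, orientation): joint angles nearest the present ones, or None.
- r.get_obs(): the state.
- r.snapshot(name): name is "side" or "top" or "wrist"; returns the picture (420x560x3 uint8, blue, green, red); there is no depth.
- r.get_calibration(name): a dict with "fx", "fy", "cx", "cy" (pixels), "camera_from_world" (4x4, takes a point from world to camera coordinates). Camera axes: x right, y up, looking along -z (the intrinsics and any distortion apply to the point x, -y, -z); pixel columns grow to the right and rows downward; lengths in m; the calibration is good to about 2 mm. A picture is of the moment at which its call begins: read the wrist's pose just before it. get_calibration takes no time and is no camera call; for the wrist camera it gives the pose at the moment of the call.
A pose or a line that the arm cannot do raises r.PlanningError and nothing moves.
- r.sign_off(): hands the job in; it is judged then, once.
Trained networks look in the newest picture that a camera, given by its name, has taken for a name from the list of things; names that differ only in an ending like _2 or _b are one class to them, and where a whole thing is asked for, a point or a joint stands for the part that bears it (a point fixed in the world has none). Each returns a list of dicts, best first, with "confidence" (0 to 1); they miss things now and then, are a little off and sometimes report something else, mostly with a low value. They report only what shows in the picture. A call takes as long as a camera call. They do not tell look-alikes from the thing itself.
- r.spot_in(camera, query): "position" ([x, y, z] in m, in world coordinates, good to about 4 mm: the middle of the surface that is visible of it).
- r.outline_of(camera, query): "mask" (420x560 bool, what is visible of it).
- r.pinpoint(camera, query): "position" ([x, y, z] in m, in world coordinates, good to about 4 mm: a listed point, or the origin of a listed thing).
The state is a dict: "time_s": time; "qpos": joint angles; "qd": joint speeds; "effort": joint torques, N m; "tool_pos": TCP position; "tcp_rot": TCP orientation; "wrist_force": force on the tool from outside, world axes, zero at the start; "torque": the same for the moment, N m; "finger_gap": opening from 0.0 (shut) to 1.0 (fully open); "grasp_force": force on a finger pad.
Only numpy, scipy, OpenCV 4.12 (cv2) and the standard library are available. Lean on these libraries where they do the work, as an engineer would, in place of code of your own. Each camera call takes 0.05 s, during which the arm holds its last target. There are 200 camera calls.

## Task

Two identical empty glass spray bottles stand on the closet shelf: take the one beside the puck light and stand it, nozzle still on, fully home in the square hole of the wooden holder so that it cannot turn. Then find out which way its nozzle unscrews (try both ways, nobody remembers the thread), take the nozzle off and finish while still holding it in the air above the bottle, at least 5 cm clear of the neck, for the refill; do not put it down. Leave the bottle standing home in the holder, and leave the other bottle, closed, and everything else on the shelf where they are.

Things in the scene. Friction and masses are not known exactly. Their poses are not given: they have to be found in the camera images.
- bottle_a: empty glass spray bottle, square body 46 x 46 mm, 78 mm tall, round neck to 106 mm; origin at the centre of its underside, z up, x and y square to its flat sides. 0.14 to 0.28 kg; can be carried by its closed nozzle. Looks exactly like bottle_b, but one has the opposite thread hand (which one is not known). The wanted bottle is the one within 0.25 m of the puck light.
- bottle_b: the second spray bottle, same shape, size and axes as bottle_a. Of the two, the one to leave alone is over 0.35 m from the puck light. Unless it stands in the holder, a bottle just turns along with its nozzle.
- nozzle_a: white plastic nozzle closed on bottle_a, 0.04 kg: round ribbed collar 37 mm across, 22 mm tall; on it a head with two flat sides, 26 mm wide (y) x 40 mm long (x) x 32 mm tall, small spout at +x. Origin at the centre of the collar's underside, 88 mm above the bottle's underside when closed, axes then those of the bottle. Collar top 22 mm, head top 54 mm above the origin.
- nozzle_b: the same nozzle, closed on bottle_b. Either nozzle: a quarter-turn thread with 1 mm up-and-down play, so a carried bottle can hang a little askew. Wrong way: hard stop within 5 degrees (the bottle itself has 7 degrees of play in the holder). Right way (unknown): turns freely (under 0.1 N m), loose from 50 degrees, lift at 65 to 95, stops at 110. Fastened, lifting it lifts the bottle; loose, it is clear of the neck after 20 mm of lift.
- grip_a (a point): point on nozzle_a's axis to pinch it from above across the head's flats (along its y): 45 mm above the nozzle's origin, 9 mm below the head's top, 23 mm above the collar.
- grip_b (a point): the same point on nozzle_b
- holder: fixed wooden block 100 x 100 x 40 mm with one square hole in its top: 51 x 51 mm, floor 8 mm above the block's underside, its top 12 mm flared to 63 x 63 mm at the mouth (sloping lead-in). Origin at the centre of the block's underside, on the shelf; x and y along the sides of block and hole. The bottle fits in any of the four quarter turns with 2.5 mm of room on each side.
- puck: LED puck light stuck to the shelf, white disc 72 mm across, 20 mm tall with a press button in the middle (25 mm in all); origin at the centre of its underside. It lies behind (farther from the robot than) the wanted bottle, either on the left or on the right.
- vase: white ceramic vase, 98 mm wide, 172 mm tall, narrow neck, on the left; origin at the centre of its underside. To be left alone.
- funnel: orange plastic funnel standing mouth down, 96 mm wide, 95 mm tall, at the back; origin at the centre of its underside. To be left alone.
- lint_roller: lint roller lying down: paper roll 42 mm thick, 100 mm long, with a 100 mm steel handle along its -x; origin at the centre of its underside. To be left alone.
- tin: closed round shoe-polish tin, 76 mm wide, 25 mm tall; stands behind the bottle that has no puck light behind it; origin at the centre of its underside. To be left alone.
- brush: shoe brush lying bristles down, 150 x 45 x 40 mm, on the right; origin at the centre of its underside. To be left alone.
- bowl: blue-grey glazed key bowl, 120 mm wide, 45 mm tall, on the right; origin at the centre of its underside. To be left alone.
Mind the look-alikes: they are no part of the job. Leave any blue look-alike of the nozzle_a alone.

How it is judged:
By the outcome, as a careful person would: the job done as asked, in the order asked, and still so for the second after the job is handed in, while the arm keeps its last pose, push and grip.
It also fails if it takes over 56 s, if anything falls off the work surface, if the arm or the gripper's body presses on something with over 40 N, if the wrist force passes 120 N, or if a joint passes its speed limit or range.

## Working session

There is one attempt and no reset: what is moved stays moved. The work goes in short steps, each a Python script; the robot and the scene stay as the last script left them, time stands still between calls to the robot, and variables do not carry over. Pictures are saved under pics/ and viewed, at most 10 in all, crops included, and the job is handed in when it is done.

```bash
mkdir -p pics; python3 - <<'E'
from bench import r
import cv2,numpy as np
for c in ("side","top"):
    cv2.imwrite(f"pics/{c}0.png",r.snapshot(c))
    for q in ("nozzle_a","bottle_a","puck","holder","grip_a","tin"):
        for d in r.pinpoint(c,q)[:4]: print(c,q,np.round(d["position"],3),round(d["confidence"],2))
a=cv2.imread("pics/side0.png");b=cv2.imread("pics/top0.png")
print(r.get_obs()["time_s"])
E
```

```text
side nozzle_a [0.472 0.206 0.09 ] 0.87
side nozzle_a [0.557 0.106 0.   ] 0.74
side nozzle_a [ 0.485 -0.263  0.09 ] 0.71
side nozzle_a [0.391 0.235 0.   ] 0.58
side bottle_a [0.473 0.212 0.005] 0.81
side bottle_a [ 0.486 -0.262 -0.001] 0.69
side bottle_a [0.398 0.427 0.002] 0.29
side puck [0.695 0.019 0.002] 0.61
side puck [ 0.66   0.237 -0.   ] 0.59
side holder [0.438 0.06  0.002] 0.73
side grip_a [0.555 0.105 0.043] 0.94
side grip_a [0.471 0.207 0.134] 0.9
side grip_a [0.389 0.233 0.048] 0.9
side grip_a [ 0.487 -0.263  0.132] 0.69
side tin [ 0.64  -0.236  0.002] 0.82
top nozzle_a [0.472 0.207 0.087] 0.78
top nozzle_a [ 0.482 -0.259  0.086] 0.72
top nozzle_a [ 0.388  0.234 -0.002] 0.66
top bottle_a [ 0.434  0.06  -0.   ] 0.5
top bottle_a [ 0.484 -0.257 -0.003] 0.49
top puck [0.656 0.242 0.001] 0.78
top holder [0.436 0.064 0.001] 0.84
top grip_a [0.382 0.234 0.048] 0.73
top grip_a [0.555 0.104 0.047] 0.63
top grip_a [0.467 0.206 0.135] 0.58
top grip_a [ 0.486 -0.261  0.136] 0.56
top tin [ 0.642 -0.233 -0.004] 0.84
top tin [0.472 0.206 0.085] 0.41
0.7
```

View pics/top0.png

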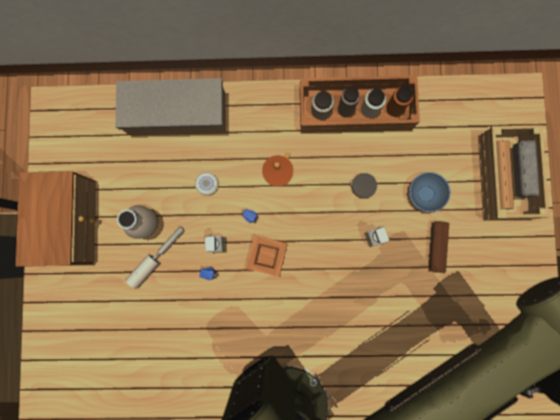

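View pics/side0.png

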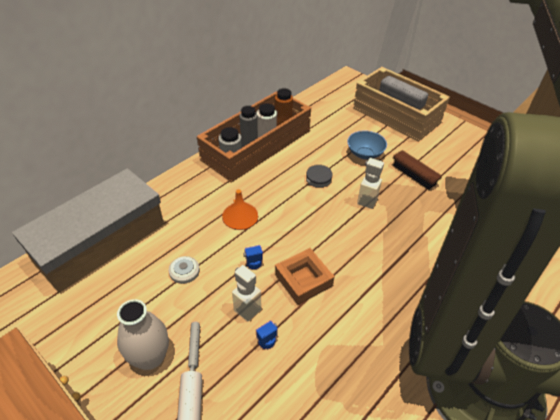

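Candidates for the wanted nozzle, by pixel in the top picture:
- White nozzle at (214,243), 0.19 m from the puck at (207,184). This is the one I want.
- White nozzle at (377,236), near the tin. This is the other bottle, so I leave it alone.
- Blue look-alikes at (250,215) and (208,273). I leave these alone.

The holder is at (266,256). Next I'll look from close above the bottle.

```bash
cat > h.py <<'E'
from bench import r
import cv2,numpy as np
def down(yaw):  # tool z down, tool x at yaw in world
    c,s=np.cos(yaw),np.sin(yaw); return np.array([[c,s,0],[s,-c,0],[0,0,-1.]])
def yaw(): R=r.get_obs()["tcp_rot"]; return np.arctan2(R[1,0],R[0,0])
def pix(cal,P):
    P=np.atleast_2d(P); c=(np.c_[P,np.ones(len(P))]@np.array(cal["camera_from_world"]).T)[:,:3]
    return np.c_[cal["cx"]+cal["fx"]*c[:,0]/-c[:,2], cal["cy"]-cal["fy"]*c[:,1]/-c[:,2]]
def onplane(cal,uv,z):
    M=np.linalg.inv(np.array(cal["camera_from_world"])); uv=np.atleast_2d(uv).astype(float)
    d=np.c_[(uv[:,0]-cal["cx"])/cal["fx"],-(uv[:,1]-cal["cy"])/cal["fy"],-np.ones(len(uv))]@M[:3,:3].T
    o=M[:3,3]; return o+d*((z-o[2])/d[:,2])[:,None]
def st(): o=r.get_obs(); print("t",round(o["time_s"],2),"p",np.round(o["tool_pos"],4),"yaw",round(np.degrees(yaw()),1),"q6",round(o["qpos"][5],2),"F",np.round(o["wrist_force"],1),"T",np.round(o["torque"],2),"gap",round(o["finger_gap"],3),"gf",round(o["grasp_force"],1))
E
python3 - <<'E'
from h import *
o=r.get_obs(); print(np.round(o["tcp_rot"],2))
for y in np.radians([-180,-90,0,90]):
    q=r.solve_ik([0.437,0.1,0.30],down(y)); print(np.degrees(y),q if q is None else np.round(q,2))
r.move_ptp([0.44,0.14,0.33],down(0.0 if True else 0)) if abs((r.solve_ik([0.44,0.14,0.33],down(0.0)))[5])<1.7 else r.move_ptp([0.44,0.14,0.33],down(np.pi))
st()
cal=r.get_calibration("wrist"); im=r.snapshot("wrist"); np.save("cal1.npy",cal,allow_pickle=True)
cv2.imwrite("pics/w1.png",im)
for q in ("nozzle_a","bottle_a","puck","holder","grip_a"):
    for d in r.pinpoint("wrist",q)[:4]: print(q,np.round(d["position"],3),round(d["confidence"],2))
E
```

```text
[[-0.97 -0.25 -0.  ]
 [-0.25  0.97  0.  ]
 [ 0.    0.   -1.  ]]
-180.0 [ 0.68 -0.34 -0.09  0.   -1.81 -2.25]
-90.0 [ 0.68 -0.34 -0.09  0.   -1.81 -0.68]
0.0 [ 0.68 -0.34 -0.09  0.   -1.81  0.89]
90.0 [ 0.68 -0.34 -0.09  0.   -1.81  2.46]
t 3.48 p [0.4402 0.1395 0.3299] yaw -0.1 q6 0.82 F [-0.5 -0.5 -0.2] T [0.03 0.   0.04] gap 0.996 gf 0.0
nozzle_a [ 0.556  0.105 -0.001] 0.83
nozzle_a [0.386 0.232 0.001] 0.66
nozzle_a [0.475 0.209 0.089] 0.61
bottle_a [ 0.483 -0.257 -0.   ] 0.78
bottle_a [ 0.474  0.208 -0.002] 0.69
puck [ 0.662  0.238 -0.001] 0.62
holder [ 0.439  0.058 -0.002] 0.65
grip_a [0.384 0.232 0.042] 0.79
grip_a [0.472 0.209 0.137] 0.73
grip_a [0.555 0.109 0.042] 0.68
```

View pics/w1.png

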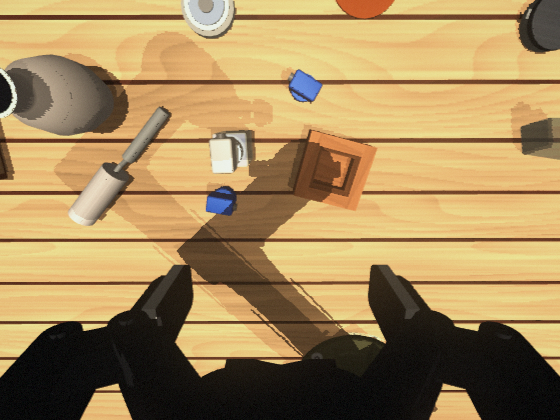

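The wrist picture shows the wanted nozzle with its head top at (222,155) and its body at (238,145). The holder is at (335,170), and the blue look-alikes are at (305,86) and (221,200). Next I'll go closer and measure the yaws.

```bash
cat > meas.py <<'E'
from h import *
def rect(mask,cal,z):
    cs=max(cv2.findContours(mask.astype(np.uint8),0,2)[0],key=cv2.contourArea)[:,0]
    P=onplane(cal,cs,z)[:,:2]
    (c,s,a)=cv2.minAreaRect((P*1000).astype(np.float32)); return np.round(c,1),np.round(s,1),round(a,1)
E
python3 - <<'E'
from meas import *
cal=np.load("cal1.npy",allow_pickle=True).item(); M=np.linalg.inv(np.array(cal["camera_from_world"])); print("cam",np.round(M,3),cal["fx"],cal["cx"],[k for k in cal])
# put camera ~ between bottle and holder
off=M[:2,3]-np.array([0.4402,0.1395])
t=np.array([0.462,0.15])-off
r.move_ptp([t[0],t[1],0.27],down(0.0)); st()
cal=r.get_calibration("wrist"); im=r.snapshot("wrist"); cv2.imwrite("pics/w2.png",im)
np.save("cal2.npy",cal,allow_pickle=True)
for q,z in (("holder",.04),("nozzle_a",.142),("bottle_a",.142)):
    for d in r.outline_of("wrist",q)[:4]:
        print(q,round(d["confidence"],2),rect(d["mask"],cal,z))
for q in ("grip_a","holder"):
    for d in r.pinpoint("wrist",q)[:4]: print(q,np.round(d["position"],3),round(d["confidence"],2))
g=pix(cal,[[0.472,0.207,0.142],[0.437,0.061,0.04]]);print(g)
lo=np.clip(g.min(0)-60,0,None).astype(int);hi=(g.max(0)+60).astype(int);print(lo)
cv2.imwrite("pics/w2c.png",cv2.resize(im[lo[1]:hi[1],lo[0]:hi[0]],None,fx=2.2,fy=2.2,interpolation=2))
print(cv2.imread("pics/w2c.png").shape)
E
```

```text
cam [[-0.     0.955  0.298  0.517]
 [-1.    -0.    -0.     0.139]
 [-0.    -0.298  0.955  0.49 ]
 [ 0.     0.     0.     1.   ]] 303.0286228566621 280.20324848153774 ['fx', 'fy', 'cx', 'cy', 'camera_from_world']
t 4.2 p [0.3847 0.1506 0.2702] yaw 0.1 q6 0.7 F [1.  0.  1.3] T [-0.05 -0.06 -0.02] gap 0.998 gf 0.0
holder 0.66 (array([437.9,  59.7]), array([104.5, 100.1]), 75.8)
nozzle_a 0.86 (array([475.7, 200.7]), array([43.7, 36.3]), 0.1)
nozzle_a 0.74 (array([410.2, 208.7]), array([35.4, 29.2]), 82.3)
nozzle_a 0.62 (array([529.6, 120.5]), array([34.7, 31.7]), 60.6)
bottle_a 0.93 (array([471.7, 184.2]), array([37.3, 24. ]), 0.1)
grip_a [0.476 0.208 0.136] 0.97
grip_a [0.386 0.234 0.045] 0.87
grip_a [0.558 0.11  0.045] 0.65
holder [ 0.439  0.058 -0.002] 0.66
[[216.89934198 104.01697976]
 [351.23436695 136.9346471 ]]
[156  44]
(334, 561, 3)
```

View pics/w2c.png

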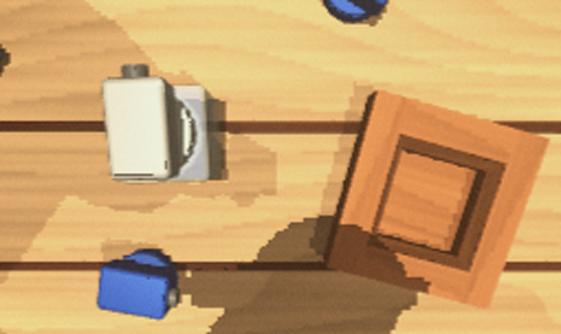

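The crop shows a white nozzle with its head at (140,128) and spout up (+x), closed on the glass body. It is not blue, and it is the one near the puck. The holder top has corners at about (376,91), (548,138) and (490,308).

```bash
python3 - <<'E'
from meas import *
cal=np.load("cal2.npy",allow_pickle=True).item()
f=lambda pts,z: np.round(onplane(cal,np.array(pts)/2.2+[156,44],z)[:,:2]*1000,1)
ang=lambda p,q: round(np.degrees(np.arctan2(*(q-p)[::-1])),1)
H=f([[104,80],[164,77],[175,178],[113,180]],.142); print(H,H.mean(0),[ang(H[i],H[(i+1)%4]) for i in range(4)])
K=f([[378,91],[548,138],[490,308],[343,255]],.04); print(K,[ang(K[i],K[(i+1)%4]) for i in range(4)],(K[0]+K[2])/2)
L=f([[400,137],[507,163],[470,270],[371,235]],.04); print(L,L.mean(0),[ang(L[i],L[(i+1)%4]) for i in range(4)])
im=cv2.imread("pics/w2.png"); c=im[70:135,195:240]; m=(cv2.cvtColor(c,6)>170).astype(np.uint8)
n,lab,s,_=cv2.connectedComponentsWithStats(m); print(s)
i=lab[104-70,217-195]; mm=np.zeros(im.shape[:2],np.uint8); mm[70:135,195:240]=lab==i; print(rect(mm,cal,.142))
E
```

```text
[[491.6 217.8]
 [492.8 193.8]
 [454.  191. ]
 [453.1 216.9]] [472.875 204.875] [np.float64(-87.1), np.float64(-175.9), np.float64(92.0), np.float64(1.3)]
[[497.   93.3]
 [473.   -2.1]
 [376.9  20.6]
 [408.2 109.4]] [np.float64(-104.1), np.float64(166.7), np.float64(70.6), np.float64(-10.3)] [436.95  56.95]
[[473.4  80. ]
 [459.7  19.2]
 [399.6  34.6]
 [419.8  93.6]] [438.125  56.85 ] [np.float64(-102.7), np.float64(165.6), np.float64(71.1), np.float64(-14.2)]
[[   0    3   45   59  669]
 [   0    0   45   65 2202]
 [   0   21    8    8   49]
 [  44   23    1    5    5]]
(array([472.9, 207.4]), array([40.6, 55.8]), 87.8)
```

```bash
python3 - <<'E'
from h import *
Y=np.radians(2.5); x,y=0.4735,0.2065
r.move_ptp([x,y,0.20],down(Y)); print(r.movel([x,y,0.123],max_speed=.1,f_stop=8)); st()
r.set_gripper(0.0,45); st()
r.movel([x,y,0.126],max_speed=.05); st()
r.movel([x,y,0.215],max_speed=.15); st()
cal=r.get_calibration("wrist"); cv2.imwrite("pics/w3.png",r.snapshot("wrist"))
cv2.imwrite("pics/s3.png",r.snapshot("side"))
cv2.imwrite("pics/j3.png",np.hstack([cv2.imread("pics/w3.png"),cv2.imread("pics/s3.png")[150:,120:420]]) if 0 else np.hstack([cv2.resize(cv2.imread("pics/w3.png")[:, 130:430],(400,560)),cv2.resize(cv2.imread("pics/s3.png")[160:440-20,150:350],(400,560))]))
E
```

```text
False
t 5.98 p [0.4739 0.2067 0.1239] yaw 2.5 q6 0.81 F [0.5 0.2 1. ] T [-0.01 -0.01  0.02] gap 1.0 gf 0.0
t 6.62 p [0.4737 0.2066 0.1234] yaw 2.5 q6 0.81 F [0.4 0.5 2.5] T [0.09 0.07 0.02] gap 0.266 gf 44.0
t 6.87 p [0.4731 0.2064 0.1252] yaw 2.5 q6 0.81 F [-0.2 -0.3 -3.4] T [ 0.04 -0.04  0.03] gap 0.266 gf 44.2
t 7.61 p [0.473  0.2065 0.2135] yaw 2.5 q6 0.81 F [-0.2  0.2 -4.3] T [-0.02  0.04 -0.07] gap 0.26 gf 44.4
```

View pics/j3.png

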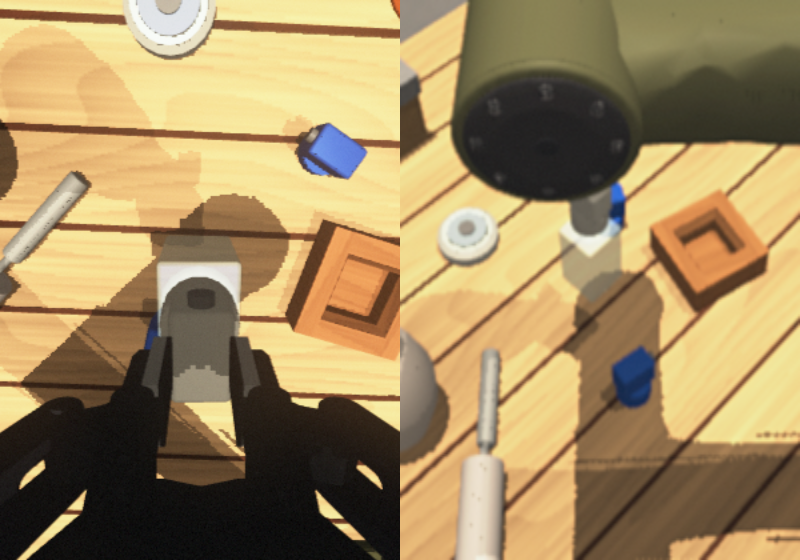

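The nozzle is held squarely and the bottle hangs straight. Next is the transfer to the holder and a guarded insertion.

```bash
python3 - <<'E'
from h import *
Y=np.radians(-13.8); x,y=0.4378,0.0585
r.movel([x,y,0.215],down(Y),max_speed=.12); st()
cv2.imwrite("pics/w4.png",r.snapshot("wrist"))
r.movel([x,y,0.175],max_speed=.1); st()
print(r.movel([x,y,0.131],max_speed=.04,f_stop=8)); st()
E
```

```text
t 9.12 p [0.4379 0.0589 0.2148] yaw -13.8 q6 0.74 F [ 0.7 -0.  -2.8] T [-0.02  0.02  0.03] gap 0.258 gf 44.3
t 9.72 p [0.4379 0.0584 0.1753] yaw -13.8 q6 0.74 F [ 0.1  0.3 -2.2] T [-0.04 -0.04  0.05] gap 0.26 gf 44.5
False
t 10.97 p [0.4381 0.0586 0.1316] yaw -13.8 q6 0.74 F [ 0.3 -0.1 -0.1] T [0.04 0.01 0.01] gap 0.26 gf 45.5
```

```bash
python3 - <<'E'
from h import *
p=r.get_obs()["tool_pos"]
print(r.movel([p[0],p[1],0.126],max_speed=.02,f_stop=10)); st()
for d in r.snapshot("side")[:0]: pass
cv2.imwrite("pics/s5.png",cv2.resize(r.snapshot("side")[180:320,200:370],None,fx=3,fy=3,interpolation=2)); cv2.imwrite("pics/w5.png",r.snapshot("wrist"))
# try small turn +12 deg (CCW), watching torque
p=r.get_obs()["tool_pos"]
for dy in (6,12,16):
    r.movel(p+[0,0,.0004],down(np.radians(-13.8+dy)),max_speed=.15); st()
    if abs(r.get_obs()["torque"][2])>.3: break
E
```

```text
True
t 11.18 p [0.4389 0.0584 0.1314] yaw -13.8 q6 0.74 F [-0.9  1.2  4. ] T [0.08 0.42 0.06] gap 0.262 gf 47.4
t 11.59 p [0.4387 0.0585 0.1314] yaw -8.0 q6 0.84 F [-0.8  0.4  1.3] T [ 0.08 -0.02  0.01] gap 0.258 gf 45.9
t 11.85 p [0.4387 0.0584 0.1315] yaw -2.1 q6 0.94 F [-0.4 -0.6 -0.4] T [ 0.03  0.07 -0.02] gap 0.26 gf 45.8
t 12.1 p [0.4387 0.0584 0.1315] yaw 2.0 q6 1.01 F [ 1.7 -0.2 -1.2] T [0.01 0.04 0.04] gap 0.264 gf 45.6
```

View pics/s5.png

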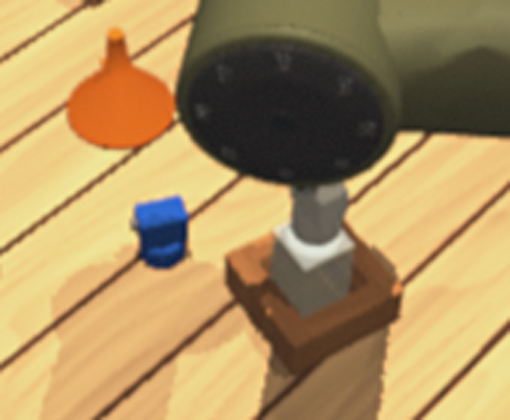

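The bottle is home. After 16° counter-clockwise there is no torque yet, so I'll continue the probe.

```bash
python3 - <<'E'
from h import *
p=r.get_obs()["tool_pos"]
for dy in (19,22,25,28,32):
    r.movel(p,down(np.radians(-13.8+dy)),max_speed=.15); st()
    if abs(r.get_obs()["torque"][2])>.35: print("STOP"); break
E
```

```text
t 12.35 p [0.4386 0.0584 0.1315] yaw 5.0 q6 1.07 F [-0.2  0.2 -0.3] T [-0.01 -0.   -0.03] gap 0.265 gf 45.7
t 12.6 p [0.4387 0.0584 0.1315] yaw 8.0 q6 1.12 F [-0.5  0.2  0.9] T [-0.08  0.02 -0.01] gap 0.259 gf 45.7
t 12.85 p [0.4387 0.0584 0.1315] yaw 11.0 q6 1.17 F [-0.2 -0.3 -0.3] T [0.02 0.01 0.01] gap 0.263 gf 45.6
t 13.1 p [0.4387 0.0584 0.1315] yaw 14.0 q6 1.22 F [-0.1 -0.5  0.2] T [ 0.01 -0.01 -0.02] gap 0.264 gf 45.6
t 13.35 p [0.4387 0.0584 0.1315] yaw 18.0 q6 1.29 F [-0.8  0.2 -0.6] T [-0.01 -0.01  0.01] gap 0.264 gf 45.6
```

```bash
python3 - <<'E'
from h import *
p=r.get_obs()["tool_pos"]
for dy in (50,66,83):
    r.movel(p,down(np.radians(-13.8+dy)),max_speed=.15); st()
    if abs(r.get_obs()["torque"][2])>.35: print("STOP"); break
cv2.imwrite("pics/s6.png",cv2.resize(r.snapshot("side")[180:320,200:370],None,fx=3,fy=3,interpolation=2)); cv2.imwrite("pics/w6.png",r.snapshot("wrist"))
cv2.imwrite("pics/j6.png",np.hstack([cv2.resize(cv2.imread("pics/w6.png")[150:400,180:400],(370,420)),cv2.imread("pics/s6.png")[:,:420]]))
E
```

```text
t 13.82 p [0.4387 0.0585 0.1315] yaw 36.0 q6 1.61 F [-0.9  0.3 -0.4] T [ 0.13 -0.05 -0.01] gap 0.261 gf 45.5
t 14.25 p [0.4387 0.0585 0.1316] yaw 51.9 q6 1.88 F [-0.6  0.6  0.4] T [ 0.25 -0.06  0.1 ] gap 0.263 gf 45.4
t 14.7 p [0.4388 0.0585 0.1316] yaw 68.9 q6 2.18 F [-0.4 -0.  -0.2] T [ 0.28 -0.1   0.01] gap 0.261 gf 45.6
```

View pics/j6.png

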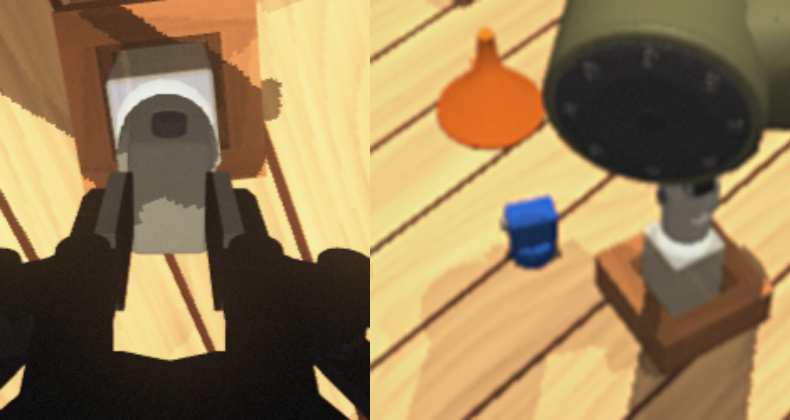

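The bottle stayed in the holder while the nozzle turned 83°. Now a slow lift, with a force check.

```bash
python3 - <<'E'
from h import *
p=r.get_obs()["tool_pos"]
print(r.movel(p+[0,0,.010],max_speed=.03,f_stop=6)); st()
print(r.movel(p+[0,0,.022],max_speed=.04,f_stop=6)); st()
cv2.imwrite("pics/s7.png",cv2.resize(r.snapshot("side")[180:320,200:370],None,fx=3,fy=3,interpolation=2)); 
cv2.imwrite("pics/w7.png",r.snapshot("wrist"))
cv2.imwrite("pics/j7.png",np.hstack([cv2.resize(cv2.imread("pics/w7.png")[100:400,160:400],(370,420)),cv2.imread("pics/s7.png")[:,:420]]))
E
```

```text
False
t 15.28 p [0.4389 0.0586 0.1418] yaw 69.2 q6 2.19 F [0.4 0.2 0. ] T [ 0.22 -0.11 -0.05] gap 0.266 gf 45.4
False
t 15.73 p [0.4388 0.0585 0.1538] yaw 69.2 q6 2.19 F [ 0.5  0.2 -1.1] T [ 0.08 -0.06  0.  ] gap 0.263 gf 45.5
```

View pics/j7.png

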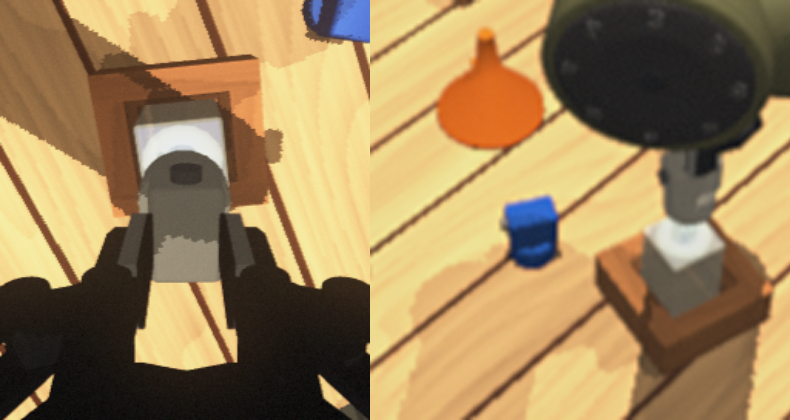

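The nozzle is free and the bottle stays seated with its white neck showing. I'll raise it to about 7 cm clear.

```bash
python3 - <<'E'
from h import *
p=r.get_obs()["tool_pos"]
r.movel([p[0],p[1],.222],max_speed=.1); r.sleep(.5); st()
cv2.imwrite("pics/s8.png",cv2.resize(r.snapshot("side")[130:350,170:400],None,fx=2.5,fy=2.5,interpolation=2))
for q in ("bottle_a","nozzle_a"):
    for d in r.pinpoint("side",q)[:5]: print(q,np.round(d["position"],3),round(d["confidence"],2))
E
```

```text
t 17.17 p [0.4386 0.0584 0.2219] yaw 69.2 q6 2.19 F [-0.4 -0.7  0.7] T [ 0.02 -0.04 -0.  ] gap 0.262 gf 45.5
bottle_a [ 0.488 -0.263 -0.002] 0.88
bottle_a [0.436 0.062 0.008] 0.58
nozzle_a [0.434 0.057 0.189] 0.86
nozzle_a [0.555 0.111 0.   ] 0.85
nozzle_a [0.391 0.233 0.001] 0.6
```

View pics/s8.png

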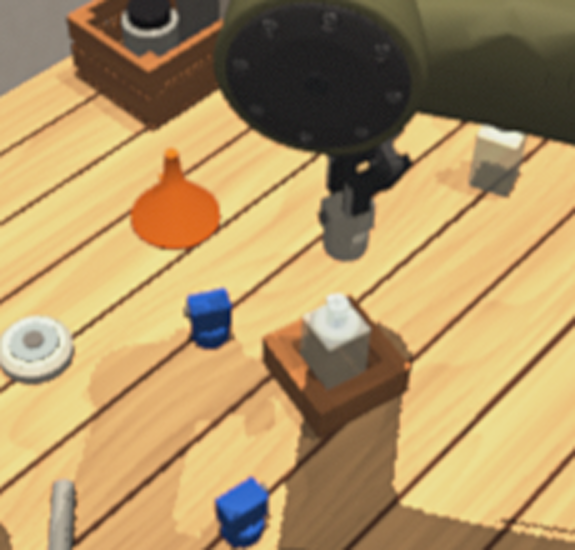

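The open bottle stands home at (336,345), z = 0.008. The nozzle is held above it at (347,225), with its origin at z = 0.189, and everything else is where it was.

```bash
python3 -c "
from bench import r
print(r.sign_off())"
```

```text
the job is handed in; nothing more can be done
None
```

The bottle by the puck light stands open and home in the holder; its nozzle unscrewed counter-clockwise seen from above (it turned freely that way, so I did not try clockwise) and is held about 7 cm above the neck, and the job is handed in.

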